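# Seat the keyed rotor in the bench centrifuge

## Task

Put the large rotor into the open centrifuge so that it is fully home on its drive: the notch under the rotor has to drop over the key deep in the dark drive socket, and since you do not know which way the key points, feel for it by turning the rotor under light pressure. Do not drop or force the rotor into the centrifuge, leave the other things on the bench where they are, and let go of the rotor when it is home, upright and still.

Things in the scene. Friction and masses are not known exactly. Their poses are not given: they have to be found in the camera images.
- rotor_mid (a point): The large rotor to load: aluminium, 98 mm tall, 110 mm across, eight tube holes, about 0.45 kg, upright on the bench. This point is on its axis, 49 mm above its foot; z up, +x towards its notch. Its body is 20 to 46 mm above the foot; above that a plain round black knob, 30 mm across, 46 to 98 mm above the foot: grip it there, at any yaw. Not the smaller rotor with six holes.
- rotor_foot (a point): Middle of the large rotor's underside, same axes as rotor_mid. Its lowest 20 mm is a round spigot 56 mm across. A notch is cut in the spigot's rim on its +x side, open below and outward: 12 mm wide, 20 mm high, reaching in to 18 mm from the axis. Hidden from above, but a rib 10 mm wide, standing 6 mm above the rotor's top face and running outward from the knob, lies right above it.
- drive_mouth (a point): Middle of the mouth of the drive socket in the fixed centrifuge (cream casing 210 x 230 x 100 mm; dial and display on its front, which faces this frame's -x; z up). It lies 68 mm above the bench, at the bottom of an open round bowl 141 mm across and 32 mm deep. The socket is round, 58 mm across, with a 3 mm chamfer, 18 mm deep: the spigot fits with about 1 mm all round.
- drive_floor (a point): Middle of the socket's floor, 18 mm below drive_mouth, same axes. One key, 8 mm wide and 11 mm high, stands on the floor from 20 to 29 mm out. Which way it points differs each time and is not told: anywhere within 0.9 rad either side of this frame's +x. The drive is braked: it does not turn. Off the key, the spigot goes 7 mm in and rests on the key.
- centrifuge: The centrifuge itself, fixed; origin at the middle of its underside. With the notch over the key (play about 0.08 rad each way) the rotor sinks a further 11 mm; fully home, its foot is on the socket floor, rotor_foot meets drive_floor, and the rotor's +x points the way the key does.
- rotor: The large rotor as a whole; origin and axes as rotor_foot.
- small_rotor: Bystander: a smaller spare rotor, 75 mm across, 98 mm tall, standing upright; origin at the middle of its foot.
- beaker: Bystander: glass beaker, 66 mm across, 85 mm tall; origin at the middle of its foot.
- bottle: Bystander: amber bottle, 64 mm across, 150 mm tall; origin at the middle of its foot.
Things that resemble listed ones, but are neither listed nor needed, are in the scene too. Leave any pink or turquoise look-alike of the rotor alone.

How it is judged (in metres and radians):
On the way:
1. the large rotor is lifted off the bench (height (world z) of rotor_mid above 0.1 m), for 0.1 s.
At the end, for the whole second after the job is handed in: The large rotor stands upright (within 0.06 rad) in the drive socket, its axis within 5 mm of the socket's, fully home (rotor_mid within 3 mm above and 4 mm below its home height of 31 mm over the mouth, which it can reach only with the notch over the key), released and still (under 0.02 m/s) (z of rotor_mid in the frame of drive_mouth between 0.027 and 0.034 m and horizontal distance between rotor_mid and drive_mouth below 0.005 m and angle between rotor_mid's own z axis and vertical below 0.06 rad and distance of rotor_mid from where it was at the start of the episode above 0.1 m and linear speed of rotor below 0.02 m/s); the robot touches nothing.
It fails at once if the rotor is forced into the centrifuge (more than 70 N between them) (contact force between rotor and centrifuge above 70 N).
It fails at once if the rotor is dropped into the centrifuge from about 2 cm or more (it moves at over 0.6 m/s inside the bowl) (linear speed of rotor above 0.6 m/s and horizontal distance between rotor_mid and drive_mouth below 0.05 m and z of rotor_mid in the frame of drive_mouth below 0.08 m).
It fails at once if a bystander is moved by more than 30 mm (distance of any of small_rotor, beaker, bottle from where it was at the start of the episode above 0.03 m).
It also fails if it takes over 72 s, if anything falls off the work surface, if the arm or the gripper's body presses on something with over 40 N, if the wrist force passes 120 N, or if a joint passes its speed limit or range.

## Robot

A 6-joint arm with a two-finger parallel gripper is mounted at the origin on the work surface. World frame = base frame: x ahead of the robot, y to its left, z up, the work surface at z = 0. Lengths are in mm, angles in rad, forces in N, time in s.
With the tool pointing down it reaches from about 325 to 775 mm from the base axis. Payload 5.5 kg.
Tool frame: the origin (TCP) lies on the centre line of the jaws, within the pads' length; the fingertips stand 25 mm ahead of it and the grasp point (between the pads) lies 6 mm ahead of it; y points along the fingers, x is the direction in which the jaws open and shut, and the axes are right-handed (so a half turn about y gives the same grasp; the last joint's range is limited). The gripper opens to 88 mm and grips with 3 to 60 N. Pads are 20 mm wide; open, the fingers measure 115 mm over their backs; the gripper's body (75 mm by 178 mm) begins 61 mm behind the grasp point.
Start: joints at [1.253, 0.091, 1.231, -0, 1.82, -0.057], TCP at [154.716, 579.724, 247.631] pointing down, gripper open.
Joint ranges: [-2.87, 2.87], [-0.86, 2.18], [0.17, 2.46], [-1.51, 4.65], [0.06, 2.69], [-2.65, 2.65]. Speed limits (rad/s): [2.57, 2.57, 3.01, 3.14, 3.14, 3.14].

## Interface

Orientations are given as a rotation vector (axis times angle).
In Python, from rig import robot gives the robot as it stands. The module is installed in compiled form; this text tells all that it offers.
- The arm moves only by the tool move_arm, never from a script. Its argument "steps" is a list of rows, each a list of 3 entries, a list of its own where there are three numbers: the turn, a rotation vector about the world's x, y, z in degrees, then the shift along the world's x, y, z in mm, then the finger opening in mm, from 0 to 87.8. In form: [[[rx, ry, rz], [dx, dy, dz], grip], ...]. A call has 1 to 5 rows; each row is the pose to reach, as a shift and turn from the pose commanded when the call began; what a row does not reach only later rows make up. A row lasts 1/12 s, in which the tool goes at most 41.7 mm and 7.16 degrees, less where a joint would pass 70% of its speed; a pose out of reach is approached as far as the arm can. A call with a gripper value outside its range is refused whole. The fingers move at their own pace and stop on an object; "squeeze" is the grip in N (left out, the last holds). Time passes only in rows, so rows that repeat a pose let the fingers close. It gives the time, the measured TCP pose, the force and the opening at its end, in the units of the state.
- robot.read_state(): the state, without advancing time (a new reading comes with each control period).
- robot.capture(name): name is "scene" or "side" or "wrist"; returns the picture (480x640x3 uint8, blue, green, red); there is no depth.
- robot.camera_params(name): a dict with "intrinsics" (3x3 intrinsics, pixels), "extrinsics" (4x4, takes a point from camera to world coordinates). Camera axes: x right, y up, looking along -z (the intrinsics and any distortion apply to the point x, -y, -z); pixel columns grow to the right and rows downward; lengths in mm; the calibration is good to about 2 mm. A picture is of the moment at which its call begins: read the wrist's pose just before it. camera_params takes no time and is no camera call; for the wrist camera it gives the pose at the moment of the call.
- robot.job_done(): hands the job in, once; it reports no verdict.
Trained networks look in the newest picture that a camera, given by its name, has taken for a name from the list of things; names that differ only in an ending like _2 or _b are one class to them, and where a whole thing is asked for, a point or a joint stands for the part that bears it (a point fixed in the world has none). Each returns a list of dicts, best first, with "p" (0 to 1); they miss things now and then, are a little off and sometimes report something else, mostly with a low value. They report only what shows in the picture. A call takes as long as a camera call. They do not tell look-alikes from the thing itself.
- robot.search_frame(camera, thing): "at" ([column, row] in pixels, amid what is visible of it).
The state is a dict: "time_s": time; "qpos": joint angles; "qvel": joint speeds; "tau": joint torques, N m; "tool_pos": TCP position; "tool_rot": TCP orientation; "force": force on the tool from outside, world axes, zero at the start; "wrist_torque": the same for the moment, N m; "opening": opening from 0.0 (shut) to 1.0 (fully open).
Only numpy, scipy, OpenCV 4.12 (cv2) and the standard library are available. Lean on these libraries where they do the work, as an engineer would, in place of code of your own. Each camera call takes 0.05 s, during which the arm holds its last target. There are 200 camera calls.

## Working session

There is one attempt and no reset: what is moved stays moved. The work goes in short steps, Python scripts to look and compute and a tool call to move; the robot and the scene stay as the last step left them, time stands still between calls to the robot, and variables do not carry over. Pictures are saved under pics/ and viewed, about 8 in all and at most 12, crops included, and the job is handed in when it is done.

Besides the shell and the picture viewer there is one more tool, called after "Emit:" in YAML: its name, and indented under it one key for each argument. move_arm: Moves the arm, as the interface text tells. Its arguments: {"type":"object","properties":{"steps":{"type":"array"},"squeeze":{"type":"number"}},"required":["steps"]}

```bash
mkdir -p pics
python3 - <<'E'
from rig import robot
import cv2, numpy as np
s=robot.read_state(); print({k:np.round(v,3).tolist() for k,v in s.items()})
ims=[]
for c in ["scene","side"]:
    im=robot.capture(c); cv2.imwrite(f"pics/{c}0.png",im)
    P=robot.camera_params(c); print(c,np.round(P["intrinsics"],1).tolist(),np.round(P["extrinsics"],3).tolist())
    for t in ["rotor","rotor_mid","rotor_foot","drive_mouth","drive_floor","centrifuge","small_rotor","beaker","bottle"]:
        print(t,[(np.round(d["at"],0).tolist(),round(d["p"],2)) for d in robot.search_frame(c,t)][:3])
E
```

```text
{'time_s': 0.0, 'qpos': [1.253, 0.092, 1.232, -0.0, 1.82, -0.057], 'qvel': [0.001, -0.0, -0.001, -0.002, -0.001, 0.001], 'tau': [0.0, -44.647, -40.643, 0.07, 0.03, -0.0], 'tool_pos': [154.637, 579.479, 246.535], 'tool_rot': [-1.322, -1.014, 1.016], 'force': [-0.662, -0.151, -0.45], 'wrist_torque': [-0.048, 0.006, -0.056], 'opening': 1.002}
scene [[456.9, 0.0, 319.7], [0.0, 456.9, 238.0], [0.0, 0.0, 1.0]] [[0.357, -0.788, 0.502, 992.186], [0.934, 0.292, -0.206, -209.147], [0.016, 0.542, 0.84, 850.284], [0.0, 0.0, 0.0, 1.0]]
rotor [([185.0, 253.0], 0.96), ([214.0, 308.0], 0.88), ([242.0, 387.0], 0.76)]
rotor_mid [([241.0, 388.0], 0.87), ([186.0, 252.0], 0.85)]
rotor_foot [([216.0, 311.0], 0.93), ([188.0, 251.0], 0.77), ([242.0, 387.0], 0.68)]
drive_mouth [([430.0, 238.0], 0.8)]
drive_floor [([425.0, 237.0], 0.96)]
centrifuge []
small_rotor [([292.0, 192.0], 0.65)]
beaker [([333.0, 248.0], 0.84), ([426.0, 238.0], 0.34)]
bottle [([157.0, 194.0], 0.59), ([334.0, 248.0], 0.58)]
side [[585.5, 0.0, 326.0], [0.0, 585.5, 245.0], [0.0, 0.0, 1.0]] [[0.832, 0.398, -0.386, 51.734], [-0.554, 0.578, -0.599, -704.971], [-0.015, 0.713, 0.701, 895.076], [0.0, 0.0, 0.0, 1.0]]
rotor [([499.0, 279.0], 0.94), ([436.0, 320.0], 0.83), ([378.0, 374.0], 0.62)]
rotor_mid [([380.0, 371.0], 0.85), ([435.0, 323.0], 0.8), ([498.0, 284.0], 0.58)]
rotor_foot [([437.0, 322.0], 0.96), ([496.0, 281.0], 0.82), ([378.0, 371.0], 0.74)]
drive_mouth [([311.0, 186.0], 0.61)]
drive_floor [([309.0, 188.0], 0.75)]
centrifuge [([308.0, 185.0], 0.71), ([434.0, 323.0], 0.57)]
small_rotor [([272.0, 292.0], 0.68), ([310.0, 185.0], 0.21)]
beaker [([340.0, 241.0], 0.9), ([274.0, 292.0], 0.53)]
bottle [([321.0, 420.0], 0.98)]
```

View pics/scene0.png

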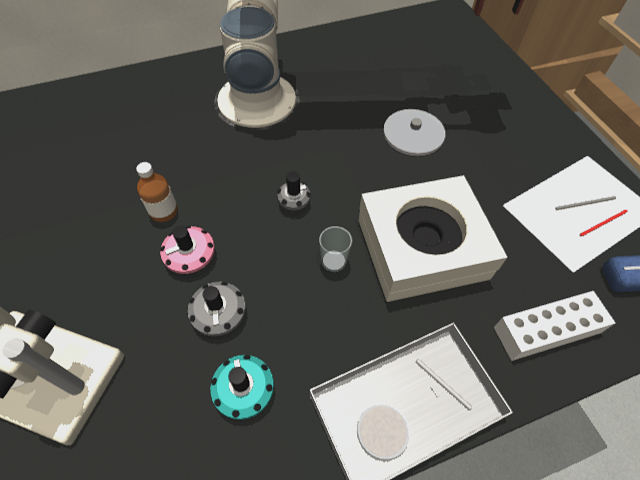

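View pics/side0.png

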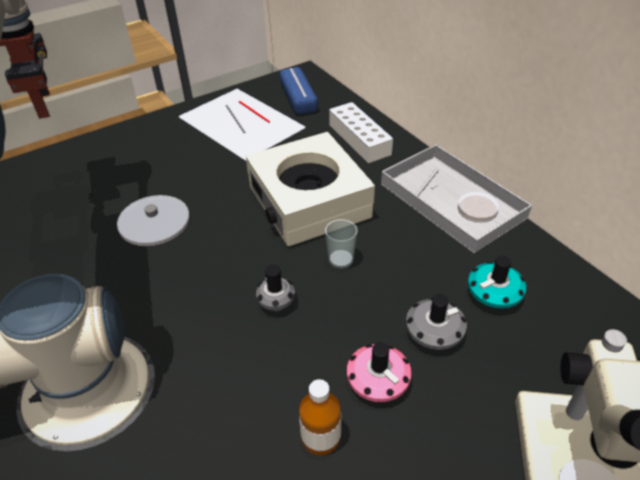

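The large grey rotor is between the pink and turquoise ones: scene (216,305), side (437,320). The centrifuge bowl is at scene (430,228), side (308,178). I'll zoom in to measure.

```bash
cat > h.py <<'E'
import numpy as np, cv2
from rig import robot
def proj(c,p,P=None):
    P=P or robot.camera_params(c); E=np.array(P["extrinsics"]);K=np.array(P["intrinsics"])
    q=(np.atleast_2d(p)-E[:3,3])@E[:3,:3]; q=q*[1,-1,-1]; q=q@K.T; return q[:,:2]/q[:,2:]
def atz(c,uv,z,P=None):
    P=P or robot.camera_params(c); E=np.array(P["extrinsics"]);K=np.array(P["intrinsics"])
    d=np.linalg.inv(K)@[uv[0],uv[1],1]; d=E[:3,:3]@(d*[1,-1,-1]); o=E[:3,3]
    return o+d*(z-o[2])/d[2]
def ring(x,y,z,r,n=48):
    a=np.linspace(0,2*np.pi,n,endpoint=False); return np.c_[x+r*np.cos(a),y+r*np.sin(a),0*a+z]
E
python3 - <<'E'
from h import *
def crop(c,u,v,w,h,s): 
    im=cv2.imread(f"pics/{c}0.png")[v:v+h,u:u+w]; return cv2.resize(im,None,fx=s,fy=s,interpolation=cv2.INTER_CUBIC)
a=np.hstack([crop("scene",176,270,80,75,5)[:375],crop("side",396,284,80,75,5)])
b=np.hstack([crop("scene",350,165,160,90,2.5),crop("side",240,130,160,90,2.5)])
cv2.imwrite("pics/c1.png",np.vstack([a,b]))
for n,c,uv,z in [("rot","scene",(216,304),46),("rot","side",(437,322),46),("mouth","scene",(431,224),100),("mouth","side",(308,176),100),("sock","scene",(428,236),68),("sock","side",(310,187),68)]:
    print(n,c,atz(c,uv,z).round(1))
E
```

```text
rot scene [ 583.2 -250.9   46. ]
rot side [ 574.8 -260.1   46. ]
mouth scene [590.5 196.2 100. ]
mouth side [576.7 176.9 100. ]
sock scene [597.8 193.2  68. ]
sock side [580.1 176.1  68. ]
```

View pics/c1.png

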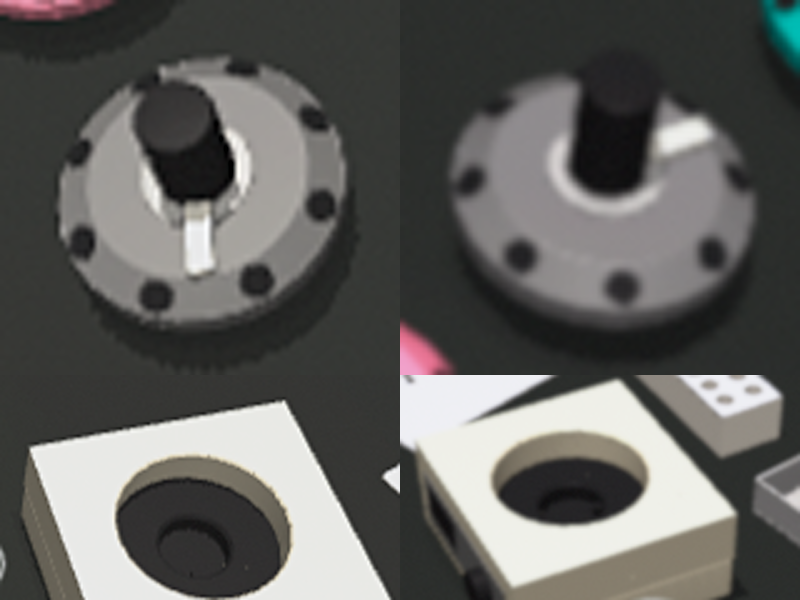

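Run:
```python
from h import *
for c,roi in [("scene",(350,165,165,145)),("side",(235,125,150,125))]:
    im=cv2.imread(f"pics/{c}0.png"); u,v,w,h=roi
    m=(im[v:v+h,u:u+w].min(2)>195).astype(np.uint8)
    cs,hi=cv2.findContours(m,cv2.RETR_CCOMP,cv2.CHAIN_APPROX_NONE)
    o=max(range(len(cs)),key=lambda i:cv2.contourArea(cs[i]) if hi[0][i][3]<0 else 0)
    q=max([i for i in range(len(cs)) if hi[0][i][3]==o],key=lambda i:cv2.contourArea(cs[i]))
    pts=np.array([atz(c,p+[u,v],100)[:2] for p in cs[q][:,0].astype(float)])
    (x,y),r=cv2.minEnclosingCircle(pts.astype(np.float32)); 
    A=np.c_[2*pts,np.ones(len(pts))]; s=np.linalg.lstsq(A,(pts**2).sum(1),rcond=None)[0]
    print(c,"bowl LS",s[:2].round(1),np.sqrt(s[2]+s[0]**2+s[1]**2).round(1),"enc",round(x,1),round(y,1),round(r,1))
    op=np.array([atz(c,p+[u,v],100)[:2] for p in cs[o][:,0].astype(float)],np.float32)
    print(" rect",cv2.minAreaRect(op), cv2.boxPoints(cv2.minAreaRect(op)).round(0).tolist())
# rotor knob/outer
for c,uvs in [("scene",[((210.4,293),98),((216.5,308),40)]),("side",[((440,300),98),((436.7,324),40)])]:
    for uv,z in uvs: print(c,z,atz(c,uv,z).round(1))
print("rib scene",atz("scene",(176+200/5,270+272/5),52),"side",atz("side",(396+313/5,284+130/5),52))
```

```text
scene bowl LS [590.9 195.7] 72.2 enc 591.1 195.8 73.8
 rect ((590.5260009765625, 196.12832641601562), (229.4801025390625, 209.4324188232422), 82.52577209472656) [[472.0, 96.0], [679.0, 69.0], [709.0, 296.0], [502.0, 324.0]]
side bowl LS [586.9 195.2] 72.8 enc 587.3 194.9 74.6
 rect ((588.3063354492188, 262.7554626464844), (359.9687194824219, 225.18312072753906), 82.78291320800781) [[454.0, 98.0], [677.0, 70.0], [723.0, 427.0], [499.0, 455.0]]
scene 98 [ 584.9 -252.4   98. ]
scene 40 [ 588.6 -252.3   40. ]
side 98 [ 579.6 -253.3   98. ]
side 40 [ 575.  -260.1   40. ]
rib scene [ 626.32400919 -260.48633438   52.        ] side [ 622.24187962 -264.51881107   52.        ]
```

Emit:
move_arm:
  steps:
    - [[0, 0, -2.6], [18, -36, 0], 87]
    - [[0, 0, -5.2], [36, -72, 0], 87]
    - [[0, 0, -7.8], [54, -108, 0], 87]
    - [[0, 0, -10.4], [72, -144, 0], 87]
    - [[0, 0, -13], [90, -180, 0], 87]

```text
time_s: 1.42
tool_pos: [245.0, 398.1, 247.6]
tool_rot: [-1.402, -0.842, 0.842]
force: [0.8, -0.3, 0.5]
opening: 0.987
```

Emit:
move_arm:
  steps:
    - [[0, 0, -2.6], [18, -36, 0], 87]
    - [[0, 0, -5.2], [36, -72, 0], 87]
    - [[0, 0, -7.8], [54, -108, 0], 87]
    - [[0, 0, -10.4], [72, -144, 0], 87]
    - [[0, 0, -13], [90, -180, 0], 87]

```text
time_s: 1.83
tool_pos: [335.0, 217.9, 247.9]
tool_rot: [-1.466, -0.668, 0.666]
force: [1.0, 0.2, -0.6]
opening: 0.993
```

Emit:
move_arm:
  steps:
    - [[0, 0, -2.6], [18, -36, 0], 87]
    - [[0, 0, -5.2], [36, -72, 0], 87]
    - [[0, 0, -7.8], [54, -108, 0], 87]
    - [[0, 0, -10.4], [72, -144, 0], 87]
    - [[0, 0, -13], [90, -180, 0], 87]

```text
time_s: 2.25
tool_pos: [425.1, 37.7, 248.1]
tool_rot: [-1.515, -0.492, 0.49]
force: [1.7, -0.5, 1.1]
opening: 0.991
```

Emit:
move_arm:
  steps:
    - [[0, 0, -2.6], [18, -36, 0], 87]
    - [[0, 0, -5.2], [36, -72, 0], 87]
    - [[0, 0, -7.8], [54, -108, 0], 87]
    - [[0, 0, -10.4], [72, -144, 0], 87]
    - [[0, 0, -13], [90, -180, 0], 87]

```text
time_s: 2.67
tool_pos: [515.2, -142.4, 247.8]
tool_rot: [-1.548, -0.314, 0.313]
force: [0.2, -0.5, 0.4]
opening: 0.993
```

Emit:
move_arm:
  steps:
    - [[0, 0, 0], [17, -28, 0], 87]
    - [[0, 0, 0], [34, -56, 0], 87]
    - [[0, 0, 0], [51, -84, 0], 87]
    - [[0, 0, 0], [67, -110, 0], 87]
    - [[0, 0, 0], [67, -110, 0], 87]

```text
time_s: 3.08
tool_pos: [582.7, -254.6, 244.2]
tool_rot: [-1.547, -0.31, 0.315]
force: [0.9, -0.3, -1.3]
opening: 0.988
```

Run:
```python
from h import *
from scipy.spatial.transform import Rotation as R
s=robot.read_state(); print(s["qpos"],s["tool_pos"],R.from_rotvec(s["tool_rot"]).as_matrix().round(3).tolist())
P=robot.camera_params("wrist"); im=robot.capture("wrist"); cv2.imwrite("pics/w1.png",im)
print(np.round(P["intrinsics"],1).tolist(),np.round(P["extrinsics"],3).tolist())
print(proj("wrist",[[582,-253,98],[582,-253,46],[622,-262,52]],P).round(0).tolist())
np.save("w1.npy",P,allow_pickle=True)
print(robot.search_frame("wrist","rotor_mid"))
```

```text
[-4.64715349e-01  1.91965123e-01  1.12650779e+00 -1.38184544e-03
  1.82634499e+00 -8.63726660e-01] [ 582.74415816 -254.60186803  244.21412788] [[0.922, -0.003, -0.388], [0.388, 0.0, 0.922], [-0.003, -1.0, 0.002]]
[[409.2, 0.0, 322.5], [0.0, 409.2, 234.4], [0.0, 0.0, 1.0]] [[0.921, -0.377, -0.096, 554.709], [0.389, 0.89, 0.239, -189.936], [-0.005, -0.258, 0.966, 380.772], [0.0, 0.0, 0.0, 1.0]]
[[325.0, 225.0], [325.0, 210.0], [365.0, 240.0]]
[{'at': [322.9, 202.8], 'p': 0.81}, {'at': [499.5, 261.4], 'p': 0.75}, {'at': [146.2, 162.8], 'p': 0.58}]
```

View pics/w1.png

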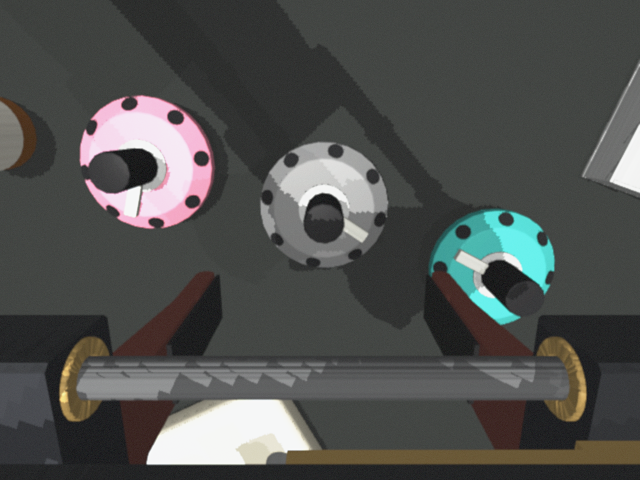

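Run:
```python
from h import *
P=np.load("w1.npy",allow_pickle=True).item()
im=cv2.imread("pics/w1.png")
for n,uv,z in [("knobtop",(324,223),98),("body",(323.5,204),38),("ribend",(365,238),52),("ribstart",(345,223),52),("turqknob",(525,297),98),("turqbody",(493,267),38)]: print(n,atz("wrist",uv,z,P).round(1))
# LS refine: outline of rotor (grey) segmentation
hsv=cv2.cvtColor(im,cv2.COLOR_BGR2HSV); roi=(slice(130,285),slice(245,405))
m=((hsv[...,2]>90)).astype(np.uint8)[roi]; m=cv2.morphologyEx(m,cv2.MORPH_CLOSE,np.ones((9,9)))
c=max(cv2.findContours(m,0,1)[0],key=cv2.contourArea); h=cv2.convexHull(c)[:,0]+[245,130]
print(cv2.fitEllipse(h.astype(np.float32)))
(x,y),ax,_=cv2.fitEllipse(h.astype(np.float32))
for X in [(582,-253),(582,-256),(585,-253)]:
    e=cv2.fitEllipse(proj("wrist",np.vstack([ring(*X,z,55) for z in (40,)]),P).astype(np.float32)); print(X,e)
```

```text
knobtop [ 580.6 -251.9   98. ]
body [ 579.3 -249.9   38. ]
ribend [ 621.3 -260.5   52. ]
ribstart [ 600.8 -255.2   52. ]
turqknob [ 740.3 -245.7   98. ]
turqbody [ 739.3 -243.6   38. ]
((323.4772033691406, 203.83567810058594), (125.4568862915039, 127.8275375366211), 81.23023223876953)
(582, -253) ((325.12384033203125, 206.34397888183594), (127.63508605957031, 129.84925842285156), 88.78873443603516)
(582, -256) ((323.742431640625, 209.5536651611328), (127.11021423339844, 129.5774383544922), 90.2702407836914)
(585, -253) ((328.3838806152344, 207.70433044433594), (127.4051513671875, 129.75889587402344), 85.65665435791016)
```

The grey rotor is centred at about (580.5, -251.5), with its rib pointing about -13.5°. Next I descend and grip.

Emit:
move_arm:
  steps:
    - [[0, 0, 0], [-1, -1, -35], 87]
    - [[0, 0, 0], [-1, -1, -70], 87]
    - [[0, 0, 0], [-1, -1, -105], 87]
    - [[0, 0, 0], [-1, -1, -135], 87]
    - [[0, 0, 0], [-1, -1, -150], 87]

```text
time_s: 3.6
tool_pos: [578.7, -249.0, 93.5]
tool_rot: [-1.544, -0.313, 0.32]
force: [-0.9, 0.1, -1.5]
opening: 0.993
```

Emit:
move_arm:
  steps:
    - [[0, 0, 0], [0, 0, -7], 87]
    - [[0, 0, 0], [0, 0, -14], 87]
    - [[0, 0, 0], [0, 0, -14], 87]

```text
time_s: 3.85
tool_pos: [580.6, -250.6, 83.8]
tool_rot: [-1.548, -0.316, 0.316]
force: [1.0, -0.3, -0.3]
opening: 0.99
```

Run:
```python
from h import *
s=robot.read_state(); print(s["tool_pos"],s["force"])
P=robot.camera_params("wrist"); im=robot.capture("wrist")
a=robot.capture("scene")[240:370,150:290]; a=cv2.resize(a,None,fx=3,fy=3)
b=cv2.resize(im,None,fx=.6,fy=.6); out=np.zeros((400,800,3),np.uint8); out[:390,:420]=a[:390,:420]; out[:288,420:]=b[:288,:380]
cv2.imwrite("pics/w2.png",out)
```

```text
[ 580.61745974 -250.59631567   83.81840431] [ 0.9919074  -0.33633629 -0.33907783]
```

View pics/w2.png

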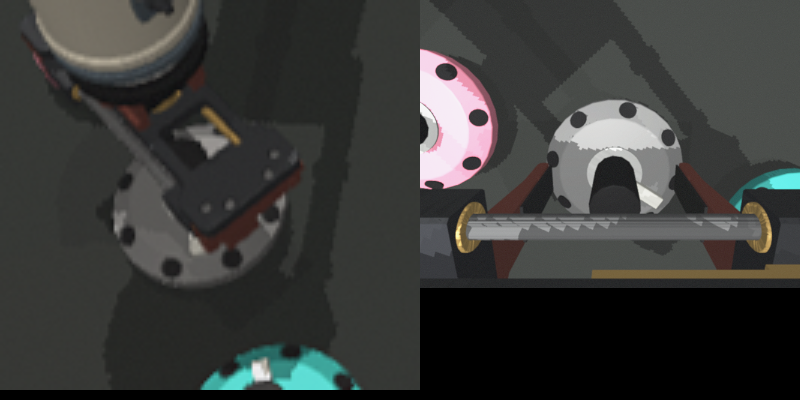

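The jaws straddle the knob, which is at about (614,185) in the composite. Closing and lifting.

Emit:
move_arm:
  steps:
    - [[0, 0, 0], [0, 0, 0], 20]
    - [[0, 0, 0], [0, 0, 0], 20]
    - [[0, 0, 0], [0, 0, 0], 20]
    - [[0, 0, 0], [0, 0, 0], 20]
    - [[0, 0, 0], [0, 0, 0], 20]
  squeeze: 40

```text
time_s: 4.37
tool_pos: [580.8, -251.4, 83.9]
tool_rot: [-1.548, -0.316, 0.315]
force: [-0.1, -0.0, -1.1]
opening: 0.65
```

Emit:
move_arm:
  steps:
    - [[0, 0, 0], [0, 0, 0], 20]
    - [[0, 0, 0], [0, 0, 0], 20]
    - [[0, 0, 0], [0, 0, 0], 20]
    - [[0, 0, 0], [0, 0, 0], 20]
    - [[0, 0, 0], [0, 0, 0], 20]

```text
time_s: 4.78
tool_pos: [580.8, -251.2, 83.5]
tool_rot: [-1.548, -0.316, 0.316]
force: [-0.2, -0.5, -2.3]
opening: 0.336
```

Emit:
move_arm:
  steps:
    - [[0, 0, 0], [0, 0, 0], 20]
    - [[0, 0, 0], [0, 0, 5], 20]
    - [[0, 0, 0], [0, 0, 20], 20]
    - [[0, 0, 0], [0, 0, 45], 20]
    - [[0, 0, 0], [0, 0, 70], 20]

```text
time_s: 5.2
tool_pos: [579.6, -250.8, 152.4]
tool_rot: [-1.545, -0.313, 0.318]
force: [0.3, -1.1, -2.5]
opening: 0.339
```

Emit:
move_arm:
  steps:
    - [[0, 0, 0], [0, 0, 30], 20]
    - [[0, 0, 0], [0, 0, 55], 20]
    - [[0, 0, 0], [0, 0, 70], 20]
    - [[0, 0, 0], [0, 0, 70], 20]
    - [[0, 0, 0], [0, 0, 70], 20]

```text
time_s: 5.62
tool_pos: [580.8, -251.4, 223.9]
tool_rot: [-1.548, -0.316, 0.315]
force: [-0.0, 1.3, -3.9]
opening: 0.331
```

Run:
```python
from h import *
s=robot.read_state(); print(s["tool_pos"],s["force"],s["opening"]*88)
P=robot.camera_params("wrist"); im=robot.capture("wrist"); np.save("w3.npy",P,allow_pickle=True)
cv2.imwrite("pics/w3.png",im)
a=robot.capture("scene"); cv2.imwrite("pics/s3.png",a)
b=robot.capture("side"); cv2.imwrite("pics/d3.png",b)
t=s["tool_pos"]
cv2.imwrite("pics/v3.png",np.hstack([im[90:390,120:520],b[150:450,330:630][:,:300]]))
```

```text
[ 580.84601217 -251.36924387  223.88807134] [-0.02456255  1.33635102 -3.93032915] 29.149729493218892
```

View pics/v3.png

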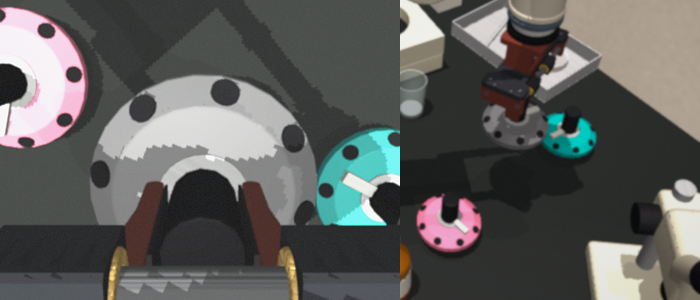

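Lifted, with the weight held (about 4 N) and the opening at about 29 mm. I carry it over the bowl and pre-turn it by -51°, just past one end of the key's range.

Emit:
move_arm:
  steps:
    - [[0, 0, -3.4], [0, 15, 0], 20]
    - [[0, 0, -6.8], [1, 42, 0], 20]
    - [[0, 0, -10.2], [1, 74, 0], 20]
    - [[0, 0, -13.6], [2, 108, 0], 20]
    - [[0, 0, -17], [2, 142, 0], 20]

```text
time_s: 6.18
tool_pos: [582.0, -108.0, 221.2]
tool_rot: [-1.568, -0.077, 0.083]
force: [0.2, -0.4, -3.0]
opening: 0.335
```

Emit:
move_arm:
  steps:
    - [[0, 0, -3.4], [0, 34, 0], 20]
    - [[0, 0, -6.8], [1, 68, 0], 20]
    - [[0, 0, -10.2], [1, 102, 0], 20]
    - [[0, 0, -13.6], [2, 136, 0], 20]
    - [[0, 0, -17], [2, 170, 0], 20]

```text
time_s: 6.6
tool_pos: [583.9, 62.3, 221.5]
tool_rot: [-1.566, 0.155, -0.15]
force: [0.2, -0.2, -3.6]
opening: 0.335
```

Emit:
move_arm:
  steps:
    - [[0, 0, -3.4], [0, 34, 0], 20]
    - [[0, 0, -6.8], [1, 68, 0], 20]
    - [[0, 0, -10.2], [1, 98, 0], 20]
    - [[0, 0, -13.6], [2, 120, 0], 20]
    - [[0, 0, -17], [3, 135, 0], 20]

```text
time_s: 7.02
tool_pos: [586.7, 198.3, 221.1]
tool_rot: [-1.538, 0.386, -0.38]
force: [0.4, 0.1, -3.2]
opening: 0.334
```

Emit:
move_arm:
  steps:
    - [[0, 0, 0], [0, 0, 0], 20]
    - [[0, 0, 0], [0, 0, 0], 20]
    - [[0, 0, 0], [0, 0, 0], 20]

```text
time_s: 7.27
tool_pos: [587.4, 195.0, 222.3]
tool_rot: [-1.539, 0.383, -0.38]
force: [0.5, -0.1, -3.8]
opening: 0.337
```

Run:
```python
from h import *
s=robot.read_state(); print(s["tool_pos"],s["force"],s["wrist_torque"],s["qpos"]); t=s["tool_pos"]
foot=t[2]-84
out=[]
for c,roi in [("scene",(340,110,180,180)),("side",(220,60,180,180))]:
    im=robot.capture(c); cv2.imwrite(f"pics/{c}4.png",im); u,v,w,h=roi
    k=2.2
    o=cv2.resize(im[v:v+h,u:u+w],None,fx=k,fy=k,interpolation=cv2.INTER_CUBIC)
    for R_,col in [(ring(t[0],t[1],foot+40,55),(0,0,255)),(ring(t[0],t[1],foot,28),(255,0,0)),(ring(588,196,100,70.5),(0,255,0)),(ring(588,196,68,29),(0,255,255))]:
        cv2.polylines(o,[np.int32((proj(c,R_)-[u,v])*k)],True,col,1)
    out.append(o)
cv2.imwrite("pics/v4.png",np.hstack(out))
```

```text
[587.42803935 194.9987958  222.25726046] [ 0.46411845 -0.13645094 -3.78775701] [-0.0782808   0.08600355  0.00284439] [ 2.65849801e-01  1.40849861e-01  1.22200047e+00 -5.86876721e-04
  1.78107707e+00  7.52547049e-01]
```

View pics/v4.png

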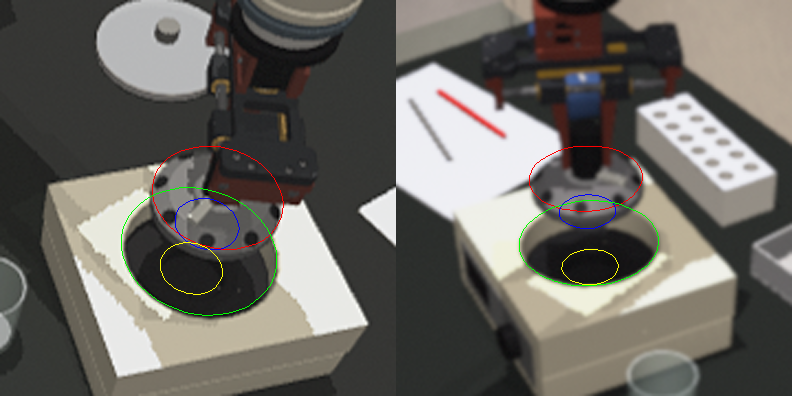

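Emit:
move_arm:
  steps:
    - [[0, 0, 0], [0, 0.5, -15], 20]
    - [[0, 0, 0], [0.5, 1, -30], 20]
    - [[0, 0, 0], [0.5, 1, -45], 20]
    - [[0, 0, 0], [0.5, 1, -57], 20]
    - [[0, 0, 0], [0.5, 1, -62], 20]

```text
time_s: 7.78
tool_pos: [587.5, 195.6, 159.1]
tool_rot: [-1.538, 0.385, -0.381]
force: [-0.8, -0.8, -4.1]
opening: 0.336
```

Emit:
move_arm:
  steps:
    - [[0, 0, 0], [0, 0, -1], 20]
    - [[0, 0, 0], [0, 0, -2], 20]
    - [[0, 0, 0], [0, 0, -2], 20]
    - [[0, 0, 0], [0, 0, -2], 20]
    - [[0, 0, 0], [0, 0, -2], 20]

```text
time_s: 8.2
tool_pos: [588.6, 196.8, 160.8]
tool_rot: [-1.536, 0.381, -0.383]
force: [-0.4, 0.2, -4.5]
opening: 0.336
```

Emit:
move_arm:
  steps:
    - [[0, 0, 0], [0, 0, -1], 20]
    - [[0, 0, 0], [0, 0, -2], 20]
    - [[0, 0, 0], [0, 0, -3], 20]
    - [[0, 0, 0], [0, 0, -4], 20]
    - [[0, 0, 0], [0, 0, -4], 20]

```text
time_s: 8.62
tool_pos: [588.1, 196.7, 155.2]
tool_rot: [-1.537, 0.383, -0.382]
force: [-0.3, -0.2, -3.8]
opening: 0.334
```

Run:
```python
from h import *
s=robot.read_state(); print({k:np.round(s[k],2).tolist() for k in ["tool_pos","force","wrist_torque"]},"foot",s["tool_pos"][2]-84)
out=[]
for c,roi in [("scene",(340,110,180,180)),("side",(220,60,180,180))]:
    im=robot.capture(c); u,v,w,h=roi
    out.append(cv2.resize(im[v:v+h,u:u+w],None,fx=2.2,fy=2.2,interpolation=cv2.INTER_CUBIC))
cv2.imwrite("pics/v5.png",np.hstack(out))
```

```text
{'tool_pos': [588.08, 196.68, 155.21], 'force': [-0.35, -0.22, -3.79], 'wrist_torque': [-0.06, 0.1, -0.04]} foot 71.213788371802
```

View pics/v5.png

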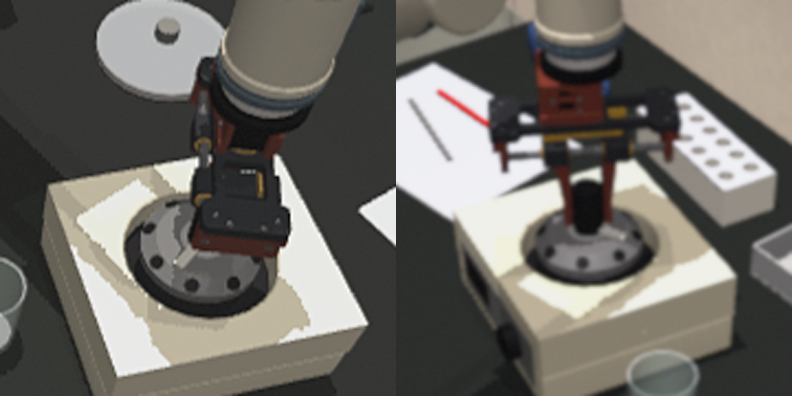

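The rotor sits centred in the bowl with a dark gap all round. Lowering gently while watching the force.

Emit:
move_arm:
  steps:
    - [[0, 0, 0], [0, 0, -1], 20]
    - [[0, 0, 0], [0, 0, -2], 20]
    - [[0, 0, 0], [0, 0, -3], 20]
    - [[0, 0, 0], [0, 0, -3], 20]

```text
time_s: 9.05
tool_pos: [588.1, 196.7, 152.3]
tool_rot: [-1.537, 0.383, -0.382]
force: [-0.7, -0.3, -3.9]
opening: 0.338
```

Emit:
move_arm:
  steps:
    - [[0, 0, 0], [0, 0, -1], 20]
    - [[0, 0, 0], [0, 0, -2], 20]
    - [[0, 0, 0], [0, 0, -3], 20]
    - [[0, 0, 0], [0, 0, -3], 20]

```text
time_s: 9.38
tool_pos: [588.4, 196.9, 149.6]
tool_rot: [-1.536, 0.382, -0.383]
force: [0.4, 1.0, -3.4]
opening: 0.336
```

Emit:
move_arm:
  steps:
    - [[0, 0, 0], [0, 0, -1], 20]
    - [[0, 0, 0], [0, 0, -2], 20]
    - [[0, 0, 0], [0, 0, -2], 20]
    - [[0, 0, 0], [0, 0, -2], 20]

```text
time_s: 9.72
tool_pos: [588.3, 196.9, 147.6]
tool_rot: [-1.536, 0.382, -0.382]
force: [2.0, 2.1, -3.0]
opening: 0.337
```

Emit:
move_arm:
  steps:
    - [[0, 0, 0], [0, 0, -1], 20]
    - [[0, 0, 0], [0, 0, -2], 20]
    - [[0, 0, 0], [0, 0, -2], 20]
    - [[0, 0, 0], [0, 0, -2], 20]

```text
time_s: 10.05
tool_pos: [588.3, 196.9, 145.6]
tool_rot: [-1.536, 0.382, -0.382]
force: [1.2, 1.8, -3.0]
opening: 0.334
```

Emit:
move_arm:
  steps:
    - [[0, 0, 0], [0.4, 0.4, -0.5], 20]
    - [[0, 0, 0], [0.4, 0.4, -1], 20]
    - [[0, 0, 0], [0.4, 0.4, -1.5], 20]
    - [[0, 0, 0], [0.4, 0.4, -1.5], 20]

```text
time_s: 10.38
tool_pos: [588.5, 197.0, 144.3]
tool_rot: [-1.537, 0.383, -0.382]
force: [0.7, 0.3, -1.1]
opening: 0.334
```

Emit:
move_arm:
  steps:
    - [[0, 0, 0], [0, 0, -0.5], 20]
    - [[0, 0, 0], [0, 0, -1], 20]
    - [[0, 0, 0], [0, 0, -1], 20]
    - [[0, 0, 0], [0, 0, -1], 20]

```text
time_s: 10.72
tool_pos: [588.6, 197.2, 144.1]
tool_rot: [-1.536, 0.382, -0.383]
force: [-2.4, 0.9, 4.9]
opening: 0.337
```

Contact on the key: foot about 60 mm, net press about 9 N. Pressing slightly more and sweeping the yaw.

Emit:
move_arm:
  steps:
    - [[0, 0, 2], [0, 0, -0.4], 20]
    - [[0, 0, 4], [0, 0, -0.8], 20]
    - [[0, 0, 6], [0, 0, -0.8], 20]
    - [[0, 0, 8], [0, 0, -0.8], 20]
    - [[0, 0, 10], [0, 0, -0.8], 20]

```text
time_s: 11.13
tool_pos: [588.7, 197.0, 144.1]
tool_rot: [-1.557, 0.244, -0.246]
force: [-3.4, -0.3, 7.1]
opening: 0.335
```

Emit:
move_arm:
  steps:
    - [[0, 0, 2.4], [0, 0, 0], 20]
    - [[0, 0, 4.8], [0, 0, 0], 20]
    - [[0, 0, 7.2], [0, 0, 0], 20]
    - [[0, 0, 9.6], [0, 0, 0], 20]
    - [[0, 0, 12], [0, 0, 0], 20]

```text
time_s: 11.55
tool_pos: [588.7, 196.9, 144.1]
tool_rot: [-1.569, 0.079, -0.081]
force: [-4.4, -0.3, 7.7]
opening: 0.335
```

Emit:
move_arm:
  steps:
    - [[0, 0, 2.4], [0, 0, 0], 20]
    - [[0, 0, 4.8], [0, 0, 0], 20]
    - [[0, 0, 7.2], [0, 0, 0], 20]
    - [[0, 0, 9.6], [0, 0, 0], 20]
    - [[0, 0, 12], [0, 0, 0], 20]

```text
time_s: 11.97
tool_pos: [588.6, 196.8, 143.9]
tool_rot: [-1.569, -0.085, 0.084]
force: [-4.8, -0.6, 7.3]
opening: 0.336
```

Emit:
move_arm:
  steps:
    - [[0, 0, 2.4], [0, 0, 0], 20]
    - [[0, 0, 4.8], [0, 0, 0], 20]
    - [[0, 0, 7.2], [0, 0, 0], 20]
    - [[0, 0, 9.6], [0, 0, 0], 20]
    - [[0, 0, 12], [0, 0, 0], 20]

```text
time_s: 12.38
tool_pos: [588.2, 196.8, 140.9]
tool_rot: [-1.557, -0.247, 0.25]
force: [0.2, -0.1, -3.5]
opening: 0.335
```

The z dropped 3 mm and the press vanished, so the notch found the key. Lowering gently.

Emit:
move_arm:
  steps:
    - [[0, 0, 0], [0, 0, -0.7], 20]
    - [[0, 0, 0], [0, 0, -1.4], 20]
    - [[0, 0, 0], [0, 0, -2], 20]
    - [[0, 0, 0], [0, 0, -2], 20]

```text
time_s: 12.72
tool_pos: [588.4, 196.9, 139.5]
tool_rot: [-1.557, -0.246, 0.247]
force: [0.2, 0.3, -3.2]
opening: 0.338
```

Run:
```python
from h import *
s=robot.read_state(); print({k:np.round(s[k],2).tolist() for k in ["tool_pos","force","wrist_torque"]})
```

```text
{'tool_pos': [588.43, 196.92, 139.54], 'force': [0.2, 0.32, -3.25], 'wrist_torque': [-0.04, 0.0, -0.04]}
```

Emit:
move_arm:
  steps:
    - [[0, 0, 0], [0, 0, -1], 20]
    - [[0, 0, 0], [0, 0, -2], 20]
    - [[0, 0, 0], [0, 0, -3], 20]
    - [[0, 0, 0], [0, 0, -3], 20]

```text
time_s: 13.05
tool_pos: [588.5, 197.1, 136.9]
tool_rot: [-1.557, -0.247, 0.248]
force: [0.2, 0.1, -2.7]
opening: 0.333
```

Emit:
move_arm:
  steps:
    - [[0, 0, 0], [0, 0, -1], 20]
    - [[0, 0, 0], [0, 0, -2], 20]
    - [[0, 0, 0], [0, 0, -2.5], 20]
    - [[0, 0, 0], [0, 0, -2.5], 20]

```text
time_s: 13.38
tool_pos: [588.5, 197.1, 134.6]
tool_rot: [-1.557, -0.247, 0.248]
force: [-0.5, 0.4, -3.6]
opening: 0.333
```

Emit:
move_arm:
  steps:
    - [[0, 0, 0], [0, 0, -0.5], 20]
    - [[0, 0, 0], [0, 0, -1], 20]
    - [[0, 0, 0], [0, 0, -1.5], 20]
    - [[0, 0, 0], [0, 0, -1.5], 20]

```text
time_s: 13.72
tool_pos: [588.7, 197.1, 133.5]
tool_rot: [-1.557, -0.248, 0.247]
force: [0.5, 0.5, -2.8]
opening: 0.336
```

Emit:
move_arm:
  steps:
    - [[0, 0, 0], [0, 0, -0.5], 20]
    - [[0, 0, 0], [0, 0, -1], 20]
    - [[0, 0, 0], [0, 0, -1], 20]
    - [[0, 0, 0], [0, 0, -1], 20]

```text
time_s: 14.05
tool_pos: [588.8, 197.2, 133.5]
tool_rot: [-1.556, -0.248, 0.247]
force: [-2.4, 0.0, 4.7]
opening: 0.335
```

It came down 10.6 mm below the key contact height and now presses on the floor. Relieving the pressure and releasing.

Emit:
move_arm:
  steps:
    - [[0, 0, 0], [0, 0, 0.8], 20]
    - [[0, 0, 0], [0, 0, 0.8], 35]
    - [[0, 0, 0], [0, 0, 0.8], 50]
    - [[0, 0, 0], [0, 0, 0.8], 65]
    - [[0, 0, 0], [0, 0, 0.8], 65]

```text
time_s: 14.47
tool_pos: [588.7, 197.1, 132.9]
tool_rot: [-1.557, -0.247, 0.247]
force: [0.9, 0.1, -0.1]
opening: 0.588
```

Emit:
move_arm:
  steps:
    - [[0, 0, 0], [0, 0, 0], 65]
    - [[0, 0, 0], [0, 0, 0], 65]
    - [[0, 0, 0], [0, 0, 0], 65]
    - [[0, 0, 0], [0, 0, 0], 65]
    - [[0, 0, 0], [0, 0, 0], 65]

```text
time_s: 14.88
tool_pos: [588.6, 197.1, 133.1]
tool_rot: [-1.557, -0.247, 0.247]
force: [0.0, -0.2, -0.6]
opening: 0.742
```

Emit:
move_arm:
  steps:
    - [[0, 0, 0], [0, 0, 5], 65]
    - [[0, 0, 0], [0, 0, 20], 65]
    - [[0, 0, 0], [0, 0, 50], 65]
    - [[0, 0, 0], [0, 0, 85], 65]
    - [[0, 0, 0], [0, 0, 115], 65]

```text
time_s: 15.3
tool_pos: [588.4, 197.1, 250.3]
tool_rot: [-1.557, -0.248, 0.247]
force: [0.9, 0.2, 0.6]
opening: 0.742
```

Emit:
move_arm:
  steps:
    - [[0, 0, 0], [-30, 0, 20], 65]
    - [[0, 0, 0], [-60, 0, 40], 65]
    - [[0, 0, 0], [-90, 0, 60], 65]
    - [[0, 0, 0], [-100, 0, 60], 65]
    - [[0, 0, 0], [-100, 0, 60], 65]

```text
time_s: 15.72
tool_pos: [487.6, 197.5, 311.2]
tool_rot: [-1.555, -0.253, 0.244]
force: [0.3, -0.5, -0.1]
opening: 0.737
```

Run:
```python
from h import *
s=robot.read_state(); print({k:np.round(s[k],2).tolist() for k in ["tool_pos","force","time_s"]})
out=[]
for c,roi in [("scene",(340,110,180,180)),("side",(220,60,180,180))]:
    im=robot.capture(c); cv2.imwrite(f"pics/{c}6.png",im); u,v,w,h=roi; k=2.2
    o=cv2.resize(im[v:v+h,u:u+w],None,fx=k,fy=k,interpolation=cv2.INTER_CUBIC)
    for R_,col in [(ring(588.5,197,148,15),(0,0,255)),(ring(588.5,197,159,15),(255,0,0))]:
        cv2.polylines(o,[np.int32((proj(c,R_)-[u,v])*k)],True,col,1)
    out.append(o)
cv2.imwrite("pics/v6.png",np.hstack(out))
```

```text
{'tool_pos': [487.6, 197.49, 311.21], 'force': [0.25, -0.45, -0.07], 'time_s': 15.72}
```

View pics/v6.png

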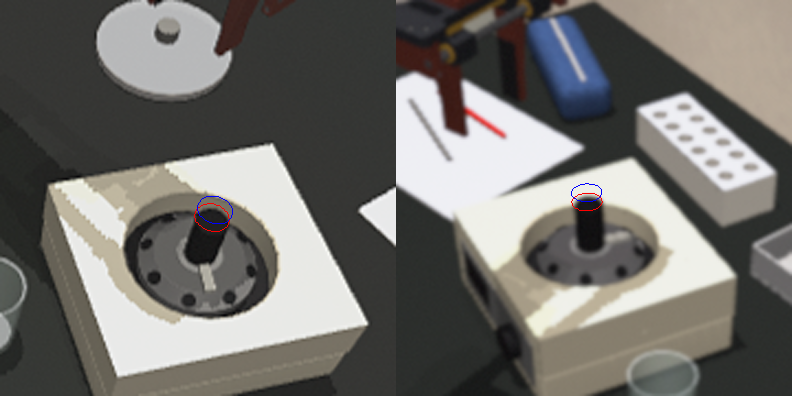

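In the side view the knob top falls on the red ring (home height) and not the blue one (resting on the key). The rotor is upright and free, so I'm handing in.

```bash
python3 -c "
from rig import robot
print(robot.job_done())"
```

```text
the job is handed in; nothing more can be done
None
```

The large grey rotor is in the centrifuge, seated on its drive and released, and I handed the job in. I gripped it by the knob, lowered it into the socket and swept its yaw under about 10–12 N of pressure. The notch dropped over the key at a rotor yaw of about -20°.

**Seating:** the rotor sank another 10.6 mm or so below its resting height on the key, against a nominal 11 mm. It then met the floor with the foot about 49.5 mm above the bench, against a nominal 50 mm. The highest force I read was about 8 N, well under the 70 N limit.

**Last pictures:**
- **Side view:** the knob top matched the predicted home height. The rotor looked upright and the gripper was clear of it.
- **Scene view:** this fits less cleanly. The knob top falls between the home and on-the-key predictions there, and that camera also read about 4 mm too far in x earlier.

I took the side view and the force and height readings as decisive. I did not measure the bystanders at the end. The arm touched none of them on any move I made. The clock was at about 16 s of the 72 s allowed.

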